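# Line up reagent bottles by height on the bottle rail

## Robot

A 6-joint arm with a two-finger parallel gripper is mounted at the origin on a cart in front of the work surface, level with it; the furniture and walls round the work are solid. World frame = base frame: x ahead of the robot, y to its left, z up, the work surface at z = 0. Lengths are in mm, angles in degrees, forces in N, time in s.
With the tool pointing down it reaches from about 300 to 850 mm from the base axis. Payload 4.2 kg.
Tool frame: the origin (TCP) lies on the centre line of the jaws, within the pads' length; the fingertips stand 11 mm ahead of it and the grasp point (between the pads) lies 8 mm behind it; z points along the fingers, y is the line along which they close (so a half turn about z gives the same grasp; the last joint's range is limited). The gripper opens to 91 mm and grips with 3 to 60 N. Pads are 32 mm wide; open, the fingers measure 118 mm over their backs; the gripper's body (76 mm by 178 mm) begins 60 mm behind the grasp point.
Start: joints at [74.313, 18.312, 89.639, -0, 72.044, -1.146], TCP at [144.375, 556.595, 224.976] pointing down, gripper open.
Joint ranges: [-177.97, 177.97], [-48.28, 115.42], [12.27, 149.76], [-77.06, 257.06], [2.81, 150.46], [-146.56, 146.56]. Speed limits (degrees/s): [147.25, 147.25, 180, 180, 180, 180].

## Interface

Orientations are given as [roll, pitch, yaw] about the fixed x, y, z axes, in that order (R = Rz(yaw) Ry(pitch) Rx(roll)).
In Python, from workcell import env, grab_frame, camera_model, models gives the robot as it stands.
- The arm moves only by the shell command python3 -m crank 'ROWS' [FORCE]. ROWS is text: rows parted by semicolons, each of 7 numbers parted by spaces: the closure, from -1 (fully open) to 1 (shut), so that 0 is half open, then the shift along the tool's x, y, z in mm, then the turn, a rotation vector about the tool's x, y, z in degrees. A call has 1 to 10 rows; each row shifts and turns the commanded pose from where the row before left it, along the tool's axes as they then stand; what a row does not reach is not made up. A row lasts 1/8 s, in which the tool goes at most 62.5 mm and 10.7 degrees, less where a joint would pass 70% of its speed; a pose out of reach is approached as far as the arm can. A call is refused whole if a number of a shift passes 62.5 or a number of a turn 10.7, either way. A call with a gripper value outside its range is refused whole. The fingers move at their own pace and stop on an object; FORCE is the grip in N (left out, the last holds). Time passes only in rows, so rows that do not move let the fingers close. It gives the time, the measured TCP pose, the force, the opening and the grip force at its end, in the units of the state.
- env.state(): the state, without advancing time (a new reading comes with each control period).
- grab_frame(name): name is "scene" or "side" or "wrist"; returns the picture (420x560x3 uint8, blue, green, red); there is no depth.
- camera_model(name): a dict with "K" (3x3 intrinsics, pixels), "k1" (the pictures are not rectified: a ray, as slopes to the right and down, at radius r is drawn at 1 + k1 r^2 times it, then the intrinsics apply), "R" (3x3) and "t" (3): a world point X has camera coordinates R X + t; the wrist camera has in their place "mount" (4x4, takes a point from camera to tool coordinates, whose origin is the TCP and whose axes are the flange's). Camera axes: x right, y down, z forward; pixel columns grow to the right and rows downward; lengths in mm; the calibration is good to about 2 mm. A picture is of the moment at which its call begins: read the wrist's pose just before it. camera_model takes no time and is no camera call.
- env.job_done(): hands the job in; it is judged then, once.
Trained networks look in the newest picture that a camera, given by its name, has taken for a name from the list of things; names that differ only in an ending like _2 or _b are one class to them, and where a whole thing is asked for, a point or a joint stands for the part that bears it (a point fixed in the world has none). Each returns a list of dicts, best first, with "p" (0 to 1); they miss things now and then, are a little off and sometimes report something else, mostly with a low value. They report only what shows in the picture. A call takes as long as a camera call. They do not tell look-alikes from the thing itself.
- models.search_frame(name, camera): "point" ([x, y, z] in mm, in world coordinates, good to about 4 mm: the middle of the surface that is visible of it).
The state is a dict: "time_s": time; "qpos": joint angles; "qvel": joint speeds; "effort": joint torques, N m; "ee_pos": TCP position; "ee_rot": TCP orientation; "force": force on the tool from outside, world axes, zero at the start; "torque": the same for the moment, N m; "gripper_width": finger opening in mm; "gripper_force": force on a finger pad.
Only numpy, scipy, OpenCV 4.12 (cv2) and the standard library are available. Lean on these libraries where they do the work, as an engineer would, in place of code of your own. Each camera call takes 0.05 s, during which the arm holds its last target. There are 200 camera calls.

## Task

Set up the reagent row: stand the four loose bottles upright on the four round pads of the bottle rail, one centred on each pad, in order of height. The tallest goes on the pad beside the tall white end plate and the heights step down from there to the shortest at the other end, beside the low stop. Do not tip any bottle over on the way.

Things in the scene. Friction and masses are not known exactly. Their poses are not given: they have to be found in the camera images.
- blue_cap_bottle: Large white bottle with a blue screw cap: 165 mm tall, straight round body 66 mm across up to 110 mm high, shoulder above, cap 42 mm across from 146 mm up; about 0.36 kg. Loose; origin at the centre of its underside, z up when upright; round, so its yaw does not matter. Starts upright on the worktop in front of the rail.
- amber_bottle: Amber (yellow-brown) bottle with a black cap: 115 mm tall, straight round body 56 mm across up to 75 mm high, shoulder above, cap 36 mm across from 106 mm up; about 0.14 kg. Loose; origin at the centre of its underside, z up when upright; round, so its yaw does not matter. Starts upright on the worktop in front of the rail.
- brown_bottle: Small dark brown bottle with a black cap: 66 mm tall, straight round body 34 mm across up to 40 mm high, cap 22 mm across at the top; about 0.045 kg. Loose; origin at the centre of its underside, z up when upright; round, so its yaw does not matter. Starts upright on the worktop in front of the rail.
- small_white_bottle: Smallest bottle, white with a white cap: 56 mm tall, round body 25 mm across up to 40 mm high, cap 13 mm across above; about 0.022 kg. Loose; origin at the centre of its underside, z up when upright; round, so its yaw does not matter. Starts upright on the worktop in front of the rail.
- pad_1: Round black rubber pad, 76 mm across, 5 mm thick with a thin grey ring, one of four identical fixed pads in a row (numbered in order along the row) on the grey-painted rail. Origin at the centre of its underside; its flat top is 5 mm above that (11 mm above the worktop); its y axis runs along the row, x across it. Neighbouring pads are 80 to 96 mm apart, centre to centre. pad_1 is at one end of the row.
- pad_2: Round black rubber pad, 76 mm across, 5 mm thick with a thin grey ring, one of four identical fixed pads in a row (numbered in order along the row) on the grey-painted rail. Origin at the centre of its underside; its flat top is 5 mm above that (11 mm above the worktop); its y axis runs along the row, x across it. Neighbouring pads are 80 to 96 mm apart, centre to centre.
- pad_3: Round black rubber pad, 76 mm across, 5 mm thick with a thin grey ring, one of four identical fixed pads in a row (numbered in order along the row) on the grey-painted rail. Origin at the centre of its underside; its flat top is 5 mm above that (11 mm above the worktop); its y axis runs along the row, x across it. Neighbouring pads are 80 to 96 mm apart, centre to centre.
- pad_4: Round black rubber pad, 76 mm across, 5 mm thick with a thin grey ring, one of four identical fixed pads in a row (numbered in order along the row) on the grey-painted rail. Origin at the centre of its underside; its flat top is 5 mm above that (11 mm above the worktop); its y axis runs along the row, x across it. Neighbouring pads are 80 to 96 mm apart, centre to centre. pad_4 is at the other end of the row.
- tall_plate: Fixed upright white plate, 70 mm wide across the row, 10 mm thick, 100 mm tall, standing on one end of the rail 54 to 62 mm beyond the nearest pad's centre (either the pad_1 end or the pad_4 end). Origin at the centre of its foot, 6 mm above the worktop. The other end of the rail carries a similar white stop only 20 mm tall. The rail is a fixed grey strip 400 x 90 x 6 mm.
Mind the look-alikes: they are no part of the job. Leave any yellow look-alike of the small_white_bottle alone. Of the things shaped like the brown_bottle, the brown one is meant.

How it is judged:
By the outcome, as a careful person would: the job done as asked, in the order asked, and still so for the second after the job is handed in, with the robot touching nothing.
It also fails if it takes over 115 s, if anything falls off the work surface, if the arm or the gripper's body presses on something with over 40 N, if the wrist force passes 120 N, or if a joint passes its speed limit or range.

## Working session

There is one attempt and no reset: what is moved stays moved. The work goes in short steps, Python scripts to look and compute and a shell command to move; the robot and the scene stay as the last step left them, time stands still between calls to the robot, and variables do not carry over. Pictures are saved under pics/ and viewed, at most 14 in all, crops included, and the job is handed in when it is done.

```bash
mkdir -p pics; ls
python3 - <<'E'
from workcell import env, grab_frame, camera_model, models
import cv2, numpy as np
s=env.state(); print({k:np.round(v,2).tolist() for k,v in s.items()})
a=grab_frame("scene"); b=grab_frame("side")
cv2.imwrite("pics/scene.png",cv2.resize(a,(800,600),interpolation=cv2.INTER_CUBIC)); cv2.imwrite("pics/side.png",cv2.resize(b,(800,600),interpolation=cv2.INTER_CUBIC))
for n in ["blue_cap_bottle","amber_bottle","brown_bottle","small_white_bottle","pad_1","tall_plate"]:
  for c in ["scene","side"]:
    print(n,c,[(np.round(d["point"]).tolist(),round(d["p"],2)) for d in models.search_frame(n,c)])
for c in ["scene","side","wrist"]: print(c,camera_model(c))
E
```

```text
pics
{'time_s': 0.0, 'qpos': [74.31, 18.35, 89.71, 0.0, 72.04, -1.14], 'qvel': [0.03, -0.06, -0.07, 0.14, -0.02, 0.0], 'effort': [-0.0, -41.25, -23.2, 0.07, 0.05, -0.0], 'ee_pos': [144.23, 556.11, 224.11], 'ee_rot': [-179.9, -0.0, 165.46], 'force': [-0.78, 0.14, 0.82], 'torque': [0.07, 0.03, 0.03], 'gripper_force': 0.0, 'gripper_width': 91.47}
blue_cap_bottle scene [([414.0, -215.0, 101.0], 0.92)]
blue_cap_bottle side [([427.0, -267.0, 89.0], 0.73)]
amber_bottle scene [([425.0, 136.0, 86.0], 0.65)]
amber_bottle side [([432.0, 98.0, 64.0], 0.9)]
brown_bottle scene [([428.0, -11.0, 44.0], 0.85), ([426.0, -85.0, 42.0], 0.6)]
brown_bottle side [([441.0, -38.0, 50.0], 0.73)]
small_white_bottle scene [([480.0, 209.0, 38.0], 0.7), ([443.0, 277.0, 43.0], 0.54)]
small_white_bottle side [([488.0, 195.0, 33.0], 0.54), ([455.0, 265.0, 34.0], 0.4)]
pad_1 scene [([608.0, -150.0, 10.0], 0.97), ([598.0, -64.0, 7.0], 0.91), ([568.0, 12.0, 12.0], 0.61), ([624.0, -238.0, 12.0], 0.56)]
pad_1 side [([618.0, -244.0, 11.0], 0.88), ([594.0, -73.0, 12.0], 0.72), ([610.0, -155.0, 9.0], 0.69), ([581.0, 19.0, 1
[... 731 characters left out ...]
    [-0.02141624, -0.44625231, -0.89465089],
       [ 0.0215281 ,  0.89444281, -0.44666386]]), 't': array([-548.90809639,   65.96473255, 1279.47903151])}
wrist {'K': array([[365.22365464,   0.        , 278.6338108 ],
       [  0.        , 365.22365464, 207.42070414],
       [  0.        ,   0.        ,   1.        ]]), 'k1': -0.036006051408702215, 'mount': array([[ 1.04018529e-03, -9.67127946e-01, -2.54288130e-01,
         7.16578492e+01],
       [ 9.99999385e-01,  1.10356171e-03, -1.06574856e-04,
         2.36392130e-01],
       [ 3.83694165e-04, -2.54287863e-01,  9.67128500e-01,
        -1.60166749e+02],
       [ 0.00000000e+00,  0.00000000e+00,  0.00000000e+00,
         1.00000000e+00]])}
```

View pics/scene.png

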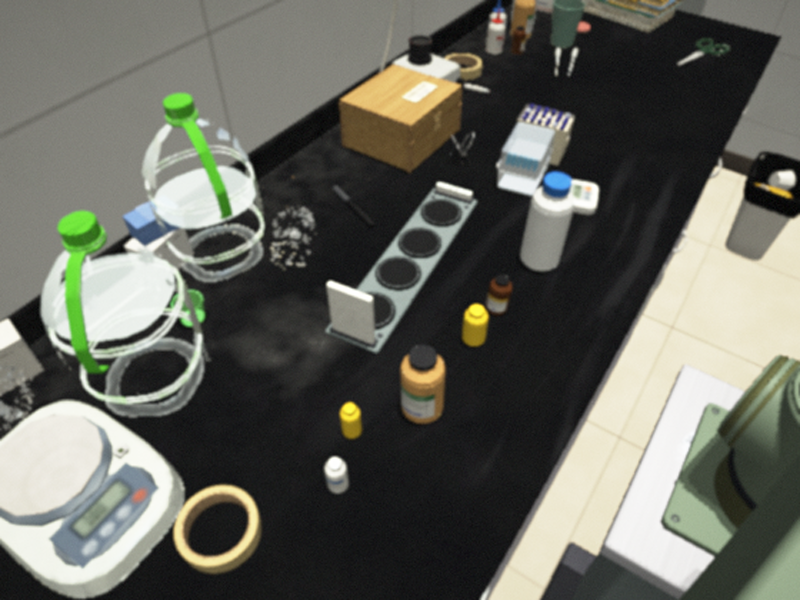

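View pics/side.png

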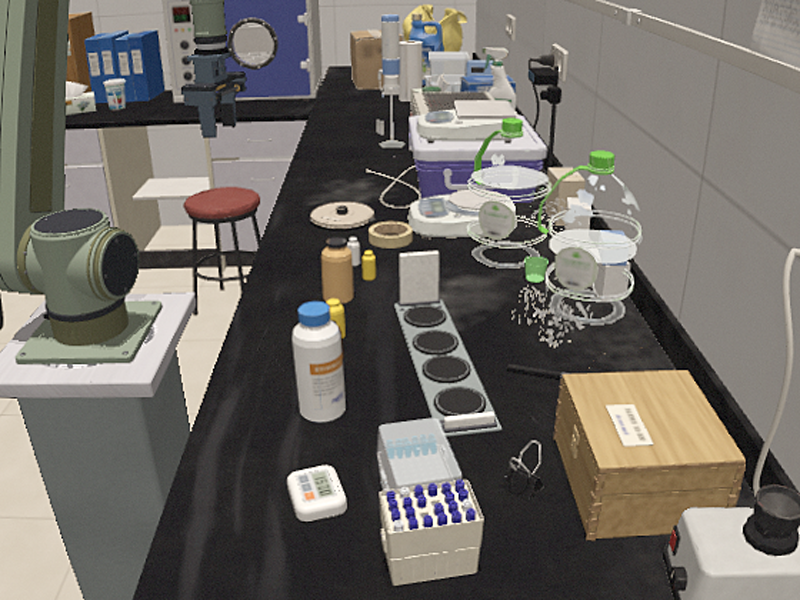

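The scene picture shows the white bottle at (336,475), amber at (424,385), brown at (500,293) and the blue cap at (558,185). Yellow look-alikes are at (475,325) and (350,420). The tall plate (352,312) is at the near, +y end of the rail. The side picture agrees, though the blue bottle hides the brown one there.

```bash
cat > h.py <<'E'
import numpy as np, cv2
from scipy.spatial.transform import Rotation as Rot
from workcell import env, grab_frame, camera_model, models
def pose():
    s=env.state(); return np.array(s["ee_pos"]), Rot.from_euler("xyz",s["ee_rot"],degrees=True).as_matrix(), s
def cam(name):
    m=camera_model(name)
    if name=="wrist":
        p,R,_=pose(); M=np.array(m["mount"]); Rc=R@M[:3,:3]; c=p+R@M[:3,3]
        return m,Rc,c
    return m,m["R"].T,-m["R"].T@m["t"]
def ray(cm,u,v,z):   # pixel -> world point at height z
    m,Rc,c=cm; K=m["K"]; d=np.array([(u-K[0,2])/K[0,0],(v-K[1,2])/K[1,1]]); x=d.copy()
    for _ in range(20): x=d/(1+m["k1"]*(x@x))
    w=Rc@np.array([*x,1]); return c+w*(z-c[2])/w[2]
def togo(x,y,z,yaw=None):
    p,R,s=pose(); d=R.T@(np.array([x,y,z])-p)
    yw=s["ee_rot"][2]; print("pos",np.round(p,1),"rot",np.round(s["ee_rot"],1),"tool shift",np.round(d,1), "yaw turn about tool z", None if yaw is None else round(yw-yaw,1))
E
python3 - <<'E'
from h import *
for c,pts in dict(scene=dict(blue=(558,180,165),amber=(424,353,115),brown=(502,280,66),white=(336,461,56),p4=(441,211,11),p3=(420,243,11),p2=(398,272,11),p1=(380,309,11)),
 side=dict(blue=(314,308,165),amber=(337,240,115),white=(354,240,56),p1=(424,315,11),p2=(435,342,11),p3=(446,368,11),p4=(460,401,11))).items():
  m=cam(c)
  for n,(u,v,z) in pts.items(): print(c,n,np.round(ray(m,u*.7,v*.7,z)))
togo(465,277,250,100)
E
```

```text
scene blue [ 421. -237.  165.]
scene amber [431. 119. 115.]
scene brown [428. -94.  66.]
scene white [453. 272.  56.]
scene p4 [ 622. -241.   11.]
scene p3 [ 606. -146.   11.]
scene p2 [597. -67.  11.]
scene p1 [574.  16.  11.]
side blue [ 423. -240.  165.]
side amber [433. 122. 115.]
side white [456. 265.  56.]
side p1 [585.  23.  11.]
side p2 [598. -72.  11.]
side p3 [ 609. -153.   11.]
side p4 [ 622. -243.   11.]
pos [144.4 556.6 225. ] rot [180.    0.  165.5] tool shift [-380.5 -190.2  -25. ] yaw turn about tool z 65.5
```

```bash
python3 -m crank '-1 -54 -27 -4 0 0 0;-1 -54 -27 -4 0 0 0;-1 -54 -27 -4 0 0 0;-1 -54 -27 -4 0 0 0;-1 -54 -27 -4 0 0 0;-1 -54 -27 -4 0 0 0;-1 -54 -27 -2 0 0 0'; python3 -m crank '-1 0 0 0 0 0 9.4;-1 0 0 0 0 0 9.4;-1 0 0 0 0 0 9.4;-1 0 0 0 0 0 9.4;-1 0 0 0 0 0 9.4;-1 0 0 0 0 0 9.4;-1 0 0 0 0 0 9.1;-1 0 0 0 0 0 0;-1 0 0 0 0 0 0'
python3 - <<'E'
from h import *
togo(455,270,250,100)
cm=cam("wrist"); im=grab_frame("wrist"); cv2.imwrite("pics/w1.png",im)
print(models.search_frame("small_white_bottle","wrist"))
E
```

```text
time_s: 1.58
ee_pos: [464.3, 277.4, 251.5]
ee_rot: [179.9, 0.0, 165.5]
force: [0.5, 0.4, 0.1]
gripper_width: 90.8
gripper_force: 0.0
time_s: 2.7
ee_pos: [462.8, 278.7, 251.0]
ee_rot: [180.0, -0.0, 100.1]
force: [-0.2, 0.5, -0.2]
gripper_width: 91.4
gripper_force: 0.0
pos [462.8 278.7 251. ] rot [180.   -0.  100.1] tool shift [-7.2 -9.2  1. ] yaw turn about tool z 0.1
[{'point': [454.0, 277.7, 46.8], 'p': 0.66}, {'point': [484.9, 210.5, 44.2], 'p': 0.59}]
```

View pics/w1.png

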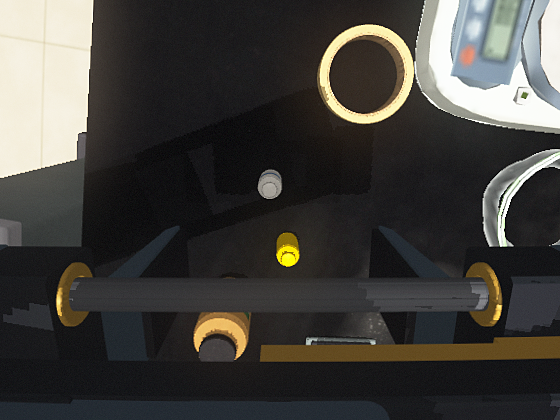

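The wrist view shows the white cap at (270,193) and the yellow look-alike at (288,250). The gripper mechanism fills the lower part.

Run:
```python
from h import *
cm=cam("wrist"); im=cv2.imread("pics/w1.png")
g=im[165:208,250:292].min(2); n,l,st,ce=cv2.connectedComponentsWithStats((g>90).astype(np.uint8)); print(st,ce)
for v,z in ((193,56),(190,56),(184,28)):
  P=ray(cm,270,v,z); print(P); togo(P[0],P[1],24,100)
```

```text
[[   0    0   42   43 1273]
 [   8    5   24   29  533]] [[20.89080911 21.61586803]
 [19.56660413 19.52908068]]
[455.48906761 270.42186163  56.        ]
pos [462.8 278.7 251. ] rot [-180.   -0.  100.] tool shift [ -6.9  -8.6 227. ] yaw turn about tool z 0.0
[454.97219275 273.4276472   56.        ]
pos [462.8 278.7 251. ] rot [-180.   -0.  100.] tool shift [ -3.9  -8.6 227. ] yaw turn about tool z 0.0
[454.23479403 273.88183706  28.        ]
pos [462.8 278.7 251. ] rot [-180.   -0.  100.] tool shift [ -3.3  -9.2 227. ] yaw turn about tool z 0.0
```

```bash
python3 -m crank '-0.3 -5 -8.6 40 0 0 0;-0.3 0 0 50 0 0 0;-0.3 0 0 50 0 0 0;-0.3 0 0 30 0 0 0;-0.3 0 0 20 0 0 0;-0.3 0 0 20 0 0 0;-0.3 0 0 17 0 0 0;-0.3 0 0 0 0 0 0;0 0 0 0 0 0 0;0.2 0 0 0 0 0 0' 10;  python3 -m crank '0.35 0 0 0 0 0 0;0.5 0 0 0 0 0 0;0.7 0 0 0 0 0 0;1 0 0 0 0 0 0;1 0 0 0 0 0 0;1 0 0 0 0 0 0' 10
```

```text
time_s: 4.05
ee_pos: [455.8, 272.7, 24.8]
ee_rot: [179.9, -0.0, 100.0]
force: [-0.3, 0.2, -0.9]
gripper_width: 42.1
gripper_force: 0.0
time_s: 4.8
ee_pos: [455.3, 272.4, 24.3]
ee_rot: [180.0, -0.0, 100.0]
force: [-0.1, -0.9, 5.7]
gripper_width: 22.9
gripper_force: 10.0
```

```bash
python3 -m crank '1 0 0 -15 0 0 0;1 0 0 -50 0 0 0;1 0 0 -61 0 0 0;1 -40 5 -30 0 0 0;1 -55 8 0 0 0 0;1 -60 8 0 0 0 0;1 -60 8 0 0 0 0;1 -60 8 0 0 0 0;1 -60 8 0 0 0 0;1 -60 8 0 0 0 0';  python3 -m crank '1 -60 8 0 0 0 0;1 -60 8 0 0 0 0;1 -50 8 0 0 0 0;1 -30 6 0 0 0 0;1 0 0 0 0 0 0;1 0 0 0 0 0 0';python3 - <<'E'
from h import *
togo(622,-242,100,99)
cm=cam("wrist"); im=grab_frame("wrist"); cv2.imwrite("pics/w2.png",im)
print(models.search_frame("pad_1","wrist"))
E
```

```text
time_s: 6.05
ee_pos: [576.0, -109.5, 180.6]
ee_rot: [180.0, 0.0, 99.9]
force: [0.3, 1.1, -0.1]
gripper_width: 22.7
gripper_force: 10.0
time_s: 6.8
ee_pos: [639.4, -298.6, 180.0]
ee_rot: [-180.0, -0.1, 100.0]
force: [-0.9, 0.4, -0.3]
gripper_width: 22.9
gripper_force: 10.0
pos [ 639.4 -298.6  180. ] rot [-1.8e+02 -1.0e-01  1.0e+02] tool shift [58.7 -7.3 80.1] yaw turn about tool z 1.0
[{'point': [620.6, -245.5, 11.0], 'p': 0.66}, {'point': [611.1, -155.2, 11.2], 'p': 0.58}]
```

View pics/w2.png

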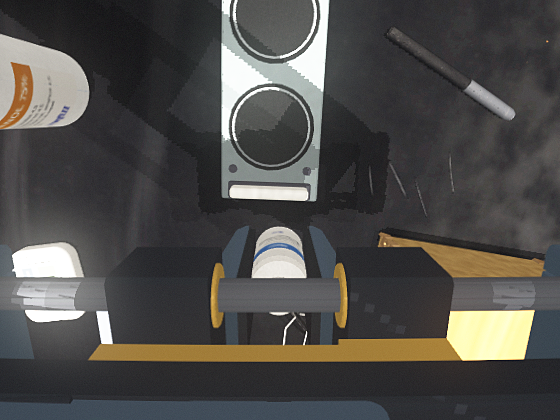

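Pad 4 (the ring at (271,126), beside the low stop) and pad 3 (275,15) are clear. The white bottle is held at (280,260). I overshot about 57 mm in y, but everything is clear.

```bash
cat >> h.py <<'E'
def ring(cm,im,u,v,rmin,rmax,z=11):  # brightest thin-ring points by radial search -> circle fit in world
    g=cv2.cvtColor(im,cv2.COLOR_BGR2GRAY).astype(float); pts=[]
    for a in np.linspace(0,2*np.pi,72,endpoint=False):
        rr=np.arange(rmin,rmax,.5); x=u+rr*np.cos(a); y=v+rr*np.sin(a)
        ok=(x>0)&(x<559)&(y>0)&(y<419)
        if ok.sum()<len(rr): continue
        pr=cv2.remap(g.astype(np.float32),x[None].astype(np.float32),y[None].astype(np.float32),1)[0]
        k=np.where(pr>pr[:4].mean()+45)[0]
        if len(k): pts.append(ray(cm,x[k[0]],y[k[0]],z)[:2])
    P=np.array(pts); keep=np.ones(len(P),bool)
    for _ in range(4):
        A=np.c_[2*P[keep],np.ones(keep.sum())]; s=np.linalg.lstsq(A,(P[keep]**2).sum(1),rcond=None)[0]
        r=np.sqrt(s[2]+s[:2]@s[:2]); e=abs(np.hypot(*(P-s[:2]).T)-r); keep=e<max(1.5,np.median(e)*2)
    return s[:2].round(1),round(r,1),keep.sum(),len(P)
E
python3 - <<'E'
from h import *
cm=cam("wrist"); im=cv2.imread("pics/w2.png")
c=ring(cm,im,271,126,30,48); print(c, ring(cm,im,275,15,32,52))
togo(*c[0],100,99)
# left/right rail edges
for u,v in ((222,10),(211,195),(328,10),(315,195)): print(ray(cm,u,v,6))
E
```

```text
(array([ 622.7, -242.3]), np.float64(32.6), np.int64(72), 72) (array([ 609.7, -151. ]), np.float64(32.4), np.int64(43), 43)
pos [ 639.6 -298.1  180.3] rot [-180.   -0.  100.] tool shift [57.8 -6.9 80.3] yaw turn about tool z 1.0
[ 565.73863174 -153.96938782    6.        ]
[ 577.68891653 -313.28951327    6.        ]
[ 653.17145076 -138.46758346    6.        ]
[ 673.8981737  -296.18705545    6.        ]
```

```bash
python3 -m crank '1 30 -4 0 0 0 1.5;1 27.9 -4.3 30 0 0 0;1 0 0 50 0 0 0;1 0 0 30 0 0 0;1 0 0 18 0 0 0;1 0 0 10 0 0 0;1 0 0 4 0 0 0;1 0 0 0 0 0 0;1 0 0 0 0 0 0';  python3 -c "
from h import *
togo(622.7,-242.3,35.3,98.5); print(env.state()['force'])"
```

```text
time_s: 8.02
ee_pos: [622.9, -243.8, 38.9]
ee_rot: [179.9, 0.0, 98.5]
force: [0.1, -0.2, -0.5]
gripper_width: 22.8
gripper_force: 10.0
pos [ 622.9 -243.8   38.9] rot [179.9   0.   98.5] tool shift [ 1.5 -0.   3.6] yaw turn about tool z -0.0
[ 0.13020328 -0.22823659 -0.47894786]
```

Lower gently in contact, release and rise; the brown bottle comes next.

```bash
python3 -m crank '1 1.5 0 2 0 0 0;1 0 0 1 0 0 0;1 0 0 0.5 0 0 0;0.7 0 0 0 0 0 0;0.5 0 0 0 0 0 0;0.2 0 0 0 0 0 0;-0.3 0 0 0 0 0 0;-0.3 0 0 -25 0 0 0;-0.3 0 0 -60 0 0 0;-0.3 0 0 -60 0 0 0';  python3 - <<'E'
from h import *
togo(428,-92,185,98.5); print(env.state()['force'])
cv2.imwrite("pics/w3.png",grab_frame("wrist")); 
cv2.imwrite("pics/s3.png",grab_frame("scene")[100:310,180:460])
print(models.search_frame("small_white_bottle","scene"))
E
```

```text
time_s: 9.28
ee_pos: [621.9, -242.0, 180.1]
ee_rot: [-179.9, -0.0, 98.5]
force: [1.2, -0.6, 0.1]
gripper_width: 59.4
gripper_force: 0.0
pos [ 621.9 -242.   180.1] rot [-179.9   -0.    98.5] tool shift [ 176.8 -169.7   -4.5] yaw turn about tool z -0.0
[ 1.23505065 -0.61112865  0.10777312]
[{'point': [613.9, -235.5, 43.1], 'p': 0.72}, {'point': [481.4, 209.5, 39.7], 'p': 0.54}]
```

View pics/w3.png

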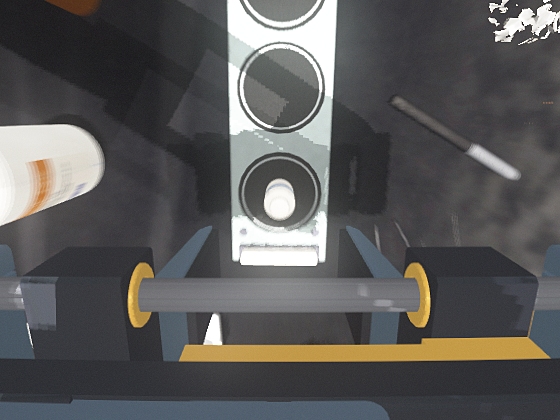

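The white bottle stands upright on pad 4, with its cap at (279,208) and the ring centre at (280,191). Pad 3 is at (282,87).

Run:
```python
from h import *
cm=cam("wrist"); im=cv2.imread("pics/w3.png")
print("cap",ray(cm,279,208,67)); print(ring(cm,im,282,87,34,52), ring(cm,im,281,192,33,50))
togo(428,-140,185,98.5)
```

```text
cap [ 625.59945698 -244.79369887   67.        ]
(array([ 613.8, -152.6]), np.float64(33.1), np.int64(72), 72) (array([ 626.9, -245.6]), np.float64(33.6), np.int64(49), 61)
pos [ 624.2 -242.9  183.7] rot [179.6   0.3  98.5] tool shift [ 130.6 -178.9   -3.2] yaw turn about tool z -0.0
```

```bash
python3 -m crank '-0.3 35 -34 0 0 0 0;-0.3 35 -34 0 0 0 0;-0.3 35 -34 0 0 0 0;-0.3 35 -34 0 0 0 0;-0.3 35 -34 0 0 0 0;-0.3 0 0 0 0 0 0;-0.3 0 0 0 0 0 0';  python3 - <<'E'
from h import *
togo(428,-94,185,98.5)
cm=cam("wrist"); im=grab_frame("wrist"); cv2.imwrite("pics/w4.png",im)
h=cv2.cvtColor(im,cv2.COLOR_BGR2HSV)
print(models.search_frame("brown_bottle","wrist"))
E
```

```text
time_s: 10.3
ee_pos: [428.5, -94.1, 178.9]
ee_rot: [-180.0, 0.0, 98.5]
force: [1.1, -0.3, -0.0]
gripper_width: 59.3
gripper_force: 0.0
pos [428.5 -94.1 178.9] rot [-180.     0.    98.5] tool shift [ 0.2 -0.5 -6.1] yaw turn about tool z -0.0
[{'point': [424.5, -24.1, 57.7], 'p': 0.93}, {'point': [430.3, -93.2, 58.2], 'p': 0.62}]
```

View pics/w4.png

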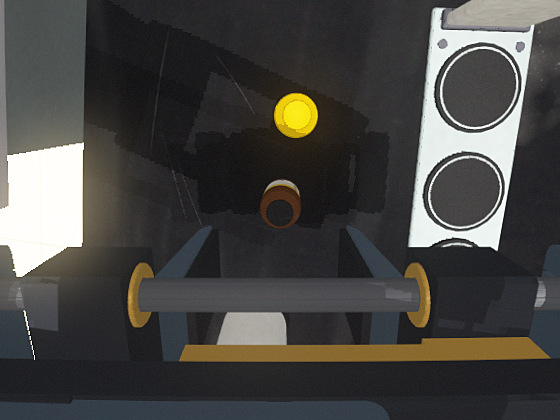

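The brown bottle's cap is at (280,210) between the fingers and the yellow look-alike is at (296,115). Pads 1 and 2 are at (479,87) and (465,190).

Run:
```python
from h import *
cm=cam("wrist"); im=cv2.imread("pics/w4.png")
P=ray(cm,280,210,66); print("cap",P, ray(cm,280.5,206,45)); print(ring(cm,im,479,87,33,52), ring(cm,im,465,190,32,50))
togo(P[0],P[1],26,98.5)
```

```text
cap [430.49658002 -96.52175506  66.        ] [431.30934382 -98.66755531  45.        ]
(array([587.4,  22.5]), np.float64(32.4), np.int64(72), 72) (array([599.8, -69.2]), np.float64(32.7), np.int64(62), 64)
pos [429.1 -94.5 179. ] rot [-180.     0.    98.4] tool shift [ -2.2   1.1 153. ] yaw turn about tool z -0.1
```

```bash
python3 -m crank '-0.3 -2.5 1.3 30 0 0 0;-0.3 0 0 45 0 0 0;-0.3 0 0 35 0 0 0;-0.3 0 0 25 0 0 0;-0.3 0 0 15 0 0 0;-0.3 0 0 7 0 0 0;-0.1 0 0 0 0 0 0;0.05 0 0 0 0 0 0;0.2 0 0 0 0 0 0;0.4 0 0 0 0 0 0' 12;  python3 -m crank '1 0 0 0 0 0 0;1 0 0 0 0 0 0;1 0 0 0 0 0 0;1 0 0 0 0 0 0' 12; python3 -c "
from h import *
togo(609.7,-151,150,98)"
```

```text
time_s: 11.65
ee_pos: [430.3, -96.3, 22.9]
ee_rot: [179.9, 0.0, 98.5]
force: [0.9, -0.8, 1.3]
gripper_width: 33.5
gripper_force: 12.0
time_s: 12.15
ee_pos: [430.3, -96.3, 22.8]
ee_rot: [180.0, 0.0, 98.5]
force: [0.0, -0.1, 5.9]
gripper_width: 33.3
gripper_force: 12.0
pos [430.3 -96.3  22.8] rot [180.    0.   98.5] tool shift [ -80.5  169.5 -127. ] yaw turn about tool z 0.5
```

```bash
python3 -m crank '1 0 0 -15 0 0 0;1 0 0 -40 0 0 0;1 -10 20 -40 0 0 0;1 -23.5 50 -32 0 0 0;1 -23.5 50 0 0 0 0;1 -23.5 49.5 0 0 0 0;1 0 0 50 0 0 0;1 0 0 40 0 0 0;1 0 0 17 0 0 0;1 0 0 0 0 0 0';  python3 -m crank '1 0 0 0 0 0 0;1 0 0 0 0 0 0';python3 -c "
from h import *
togo(609.7,-151,33.8,98.5)"
```

```text
time_s: 13.4
ee_pos: [607.6, -150.4, 40.8]
ee_rot: [-179.9, -0.1, 98.5]
force: [-0.6, -0.5, -1.1]
gripper_width: 33.1
gripper_force: 12.0
time_s: 13.65
ee_pos: [609.4, -150.8, 43.6]
ee_rot: [179.8, 0.1, 98.5]
force: [-0.2, 0.4, -0.5]
gripper_width: 33.2
gripper_force: 12.0
pos [ 609.4 -150.8   43.6] rot [1.798e+02 1.000e-01 9.850e+01] tool shift [-0.2  0.3  9.8] yaw turn about tool z -0.0
```

```bash
python3 -m crank '1 0 0 4 0 0 0;1 0 0 3 0 0 0;1 0 0 1.5 0 0 0;1 0 0 0.7 0 0 0;1 0 0 0 0 0 0';python3 -c "
from h import *
togo(609.7,-151,33.8,98.5);print(env.state()['force'])"
```

```text
time_s: 14.28
ee_pos: [608.2, -150.6, 33.8]
ee_rot: [180.0, -0.0, 98.5]
force: [-2.0, 0.7, 7.5]
gripper_width: 33.1
gripper_force: 12.0
pos [ 608.2 -150.6   33.8] rot [180.   -0.   98.5] tool shift [-0.6  1.5  0. ] yaw turn about tool z -0.0
[-1.99978522  0.73521075  7.51863215]
```

```bash
python3 -m crank '0.4 0 0 0 0 0 0;0.1 0 0 0 0 0 0;-0.2 0 0 0 0 0 0;-0.3 0 0 0 0 0 0;-0.3 0 0 -25 0 0 0;-0.3 0 0 -60 0 0 0;-0.3 0 0 -60 0 0 0;-0.3 0 0 0 0 0 0;-0.3 0 0 0 0 0 0;-0.3 0 0 0 0 0 0';  python3 - <<'E'
from h import *
togo(432,121,220,98.5)
cm=cam("wrist"); im=grab_frame("wrist"); cv2.imwrite("pics/w5.png",im)
E
```

```text
time_s: 15.52
ee_pos: [607.1, -150.3, 175.4]
ee_rot: [-179.8, -0.1, 98.5]
force: [0.1, -0.1, -0.5]
gripper_width: 59.2
gripper_force: 0.0
pos [ 607.1 -150.3  175.4] rot [-1.798e+02 -1.000e-01  9.850e+01] tool shift [ 294.2 -133.5  -43.6] yaw turn about tool z -0.0
```

View pics/w5.png

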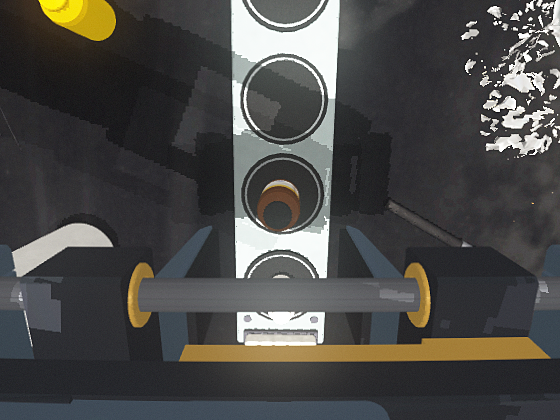

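Brown stands upright on pad 3 (cap at (278,215), ring centre about (283,195)). I'll compute the offset.

Run:
```python
from h import *
cm=cam("wrist"); im=cv2.imread("pics/w5.png")
print(pose()[0],"cap",ray(cm,278,215,77)); print(ring(cm,im,283,194,34,50),ring(cm,im,284,100,34,52))
togo(432,121,220,98.5)
```

```text
[ 607.32828171 -150.35095389  175.41947812] cap [ 606.79334673 -152.36026826   77.        ]
(array([ 613.7, -150.6]), np.float64(35.8), np.int64(47), 72) (array([598.8, -69. ]), np.float64(32.5), np.int64(72), 72)
pos [ 607.3 -150.4  175.4] rot [-1.798e+02 -1.000e-01  9.850e+01] tool shift [ 294.3 -133.7  -43.6] yaw turn about tool z -0.0
```

Run:
```python
from h import *
cm=cam("wrist"); im=grab_frame("wrist")
g=im[:,:,:].mean(2)
for r in ((36,43),(37,44)): print(ring(cm,im,283.5,193,*r))
# body of bottle centre: brown hue mask
h=cv2.cvtColor(im,cv2.COLOR_BGR2HSV); m=(cv2.inRange(h,(0,90,40),(15,255,255)))[170:240,250:310]; ys,xs=np.nonzero(m); print(xs.min()+250,xs.max()+250,ys.min()+170,ys.max()+170)
print(g[185,236:330].round().astype(int).tolist())
togo(610.2,-151,34,98.5)
```

```text
(array([ 612.6, -150.4]), np.float64(36.1), np.int64(46), 62)
(array([ 609.8, -151.1]), np.float64(38.1), np.int64(52), 57)
257 299 179 230
[137, 138, 138, 138, 143, 150, 55, 41, 39, 58, 128, 139, 54, 47, 43, 48, 49, 48, 48, 51, 49, 51, 48, 46, 48, 52, 50, 51, 43, 40, 94, 198, 192, 181, 172, 162, 147, 141, 140, 136, 136, 135, 133, 132, 138, 133, 132, 137, 141, 151, 163, 181, 176, 176, 174, 177, 182, 123, 55, 42, 48, 52, 52, 51, 52, 47, 48, 50, 50, 52, 49, 53, 51, 48, 51, 46, 51, 49, 51, 45, 55, 132, 139, 52, 39, 45, 31, 151, 151, 139, 140, 186, 192, 141]
pos [ 607.5 -150.4  175.7] rot [-1.798e+02 -1.000e-01  9.850e+01] tool shift [ -1.2   3.  141.7] yaw turn about tool z -0.0
```

Brown is about 2 mm off the pad centre, which is good. Amber is next.

```bash
python3 -m crank '-1 25 -11 -40 0 0 0;-1 49 -22 -5 0 0 0;-1 49 -22 0 0 0 0;-1 49 -22 0 0 0 0;-1 49 -22 0 0 0 0;-1 49 -22 0 0 0 0;-1 24 -13 0 0 0 0;-1 0 0 0 0 0 0;-1 0 0 0 0 0 0';  python3 - <<'E'
from h import *
togo(432,121,220,98.5)
cm=cam("wrist"); im=grab_frame("wrist"); cv2.imwrite("pics/w6.png",im)
print(models.search_frame("amber_bottle","wrist"))
E
```

```text
time_s: 16.75
ee_pos: [432.9, 120.0, 222.2]
ee_rot: [-180.0, 0.0, 98.5]
force: [0.9, -0.7, -0.2]
gripper_width: 91.1
gripper_force: 0.0
pos [432.9 120.  222.2] rot [-180.     0.    98.5] tool shift [ 1.1 -0.8  2.2] yaw turn about tool z -0.0
[{'point': [426.3, 129.4, 98.0], 'p': 0.69}]
```

View pics/w6.png

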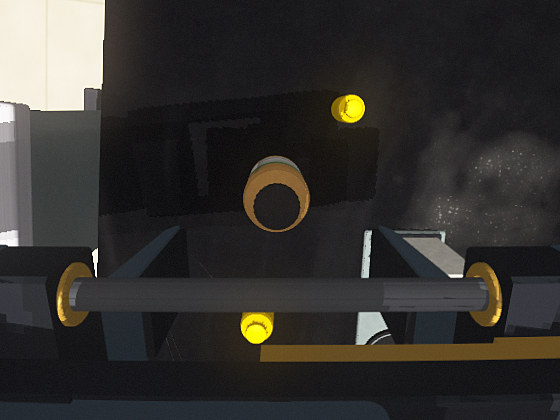

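The amber cap is at (277,207), between the open fingers.

Run:
```python
from h import *
cm=cam("wrist"); P=ray(cm,277,207.5,115); print(P); togo(P[0],P[1],54,98.5)
```

```text
[431.72197452 120.79494406 115.        ]
pos [433.2 119.7 222.3] rot [-180.     0.    98.4] tool shift [  1.3  -1.2 168.3] yaw turn about tool z -0.1
```

```bash
python3 -m crank '-1 1.2 -1 30 0 0 0;-1 0 0 45 0 0 0;-1 0 0 40 0 0 0;-1 0 0 30 0 0 0;-1 0 0 15 0 0 0;-1 0 0 8 0 0 0;-0.6 0 0 0 0 0 0;-0.45 0 0 0 0 0 0;-0.3 0 0 0 0 0 0;-0.1 0 0 0 0 0 0' 15;  python3 -m crank '1 0 0 0 0 0 0;1 0 0 0 0 0 0;1 0 0 0 0 0 0;1 0 0 0 0 0 0' 15; python3 -c "
from h import *
togo(599.3,-69.1,210,98.5)"
```

```text
time_s: 18.1
ee_pos: [431.2, 121.6, 55.0]
ee_rot: [180.0, -0.0, 98.5]
force: [-1.8, 0.9, 5.7]
gripper_width: 54.5
gripper_force: 15.0
time_s: 18.6
ee_pos: [431.2, 121.6, 55.0]
ee_rot: [-180.0, -0.0, 98.5]
force: [-2.0, 0.9, 4.9]
gripper_width: 54.5
gripper_force: 15.0
pos [431.2 121.6  55. ] rot [-180.    -0.    98.5] tool shift [-213.3  138.2 -155.1] yaw turn about tool z -0.0
```

```bash
python3 -m crank '1 0 0 -15 0 0 0;1 0 0 -50 0 0 0;1 0 0 -55 0 0 0;1 -23 15 -10 0 0 0;1 -46 29 0 0 0 0;1 -46 29 0 0 0 0;1 -46 29 0 0 0 0;1 -40 28 0 0 0 0;1 -12 8 0 0 0 0;1 0 0 0 0 0 0';  python3 -m crank '1 0 0 40 0 0 0;1 0 0 45 0 0 0;1 0 0 15 0 0 0;1 0 0 8 0 0 0;1 0 0 0 0 0 0;1 0 0 0 0 0 0;1 0 0 0 0 0 0';python3 -c "
from h import *
togo(599.3,-69.1,66,98.5)"
```

```text
time_s: 19.85
ee_pos: [598.9, -69.1, 183.6]
ee_rot: [-179.9, -0.1, 98.4]
force: [-1.0, 1.1, -1.9]
gripper_width: 54.7
gripper_force: 14.9
time_s: 20.72
ee_pos: [599.8, -68.9, 77.7]
ee_rot: [179.9, 0.0, 98.5]
force: [0.3, -0.1, -1.8]
gripper_width: 54.4
gripper_force: 14.9
pos [599.8 -68.9  77.7] rot [179.9   0.   98.5] tool shift [-0.1 -0.5 11.7] yaw turn about tool z -0.0
```

```bash
python3 -m crank '1 0 0 6 0 0 0;1 0 0 3 0 0 0;1 0 0 1.5 0 0 0;1 0 0 0.8 0 0 0;1 0 0 0 0 0 0';python3 -c "
from h import *
togo(599.3,-69.1,66,98.5);print(env.state()['force'])"
```

```text
time_s: 21.35
ee_pos: [598.9, -68.7, 66.0]
ee_rot: [-180.0, -0.0, 98.5]
force: [-2.6, 0.5, 5.5]
gripper_width: 54.6
gripper_force: 15.0
pos [598.9 -68.7  66. ] rot [-180.    -0.    98.5] tool shift [-0.4  0.4  0. ] yaw turn about tool z -0.0
[-2.56899334  0.46338597  5.49174427]
```

```bash
python3 -m crank '-0.3 0 0 0 0 0 0;-0.7 0 0 0 0 0 0;-1 0 0 0 0 0 0;-1 0 0 0 0 0 0;-1 0 0 -25 0 0 0;-1 0 0 -60 0 0 0;-1 0 0 -60 0 0 0;-1 0 0 -60 0 0 0;-1 0 0 0 0 0 0;-1 0 0 0 0 0 0';  python3 - <<'E'
from h import *
togo(422,-238,270,98.5)
cm=cam("wrist"); im=grab_frame("wrist"); cv2.imwrite("pics/w7.png",im)
E
```

```text
time_s: 22.6
ee_pos: [598.7, -68.8, 269.5]
ee_rot: [-179.9, -0.0, 98.5]
force: [0.3, 1.4, -1.2]
gripper_width: 91.0
gripper_force: 0.0
pos [598.7 -68.8 269.5] rot [-179.9   -0.    98.5] tool shift [-141.4 -199.6   -0.3] yaw turn about tool z -0.0
```

View pics/w7.png

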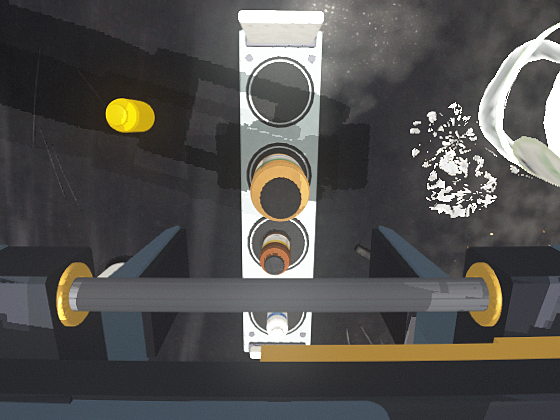

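Amber, brown and white stand in order on pads 2, 3 and 4. Empty pad 1 is at (280,91) beside the tall plate at (283,30).

```bash
python3 -c "
from h import *
cm=cam('wrist'); im=cv2.imread('pics/w7.png'); print(ring(cm,im,280,91,25,42), ray(cm,279,198,126))"; python3 -m crank '-1 -28 -40 0 0 0 0;-1 -28 -40 0 0 0 0;-1 -28 -40 0 0 0 0;-1 -28 -40 0 0 0 0;-1 -28 -40 0 0 0 0;-1 0 0 0 0 0 0;-1 0 0 0 0 0 0;-1 0 0 0 0 0 0';  python3 - <<'E'
from h import *
togo(422,-238,270,98.5)
cm=cam("wrist"); im=grab_frame("wrist"); cv2.imwrite("pics/w8.png",im)
E
```

```text
(array([584.9,  22.7]), np.float64(32.3), np.int64(72), 72) [598.09532317 -68.24827494 126.        ]
time_s: 23.65
ee_pos: [422.5, -236.0, 269.5]
ee_rot: [-180.0, -0.1, 98.5]
force: [-0.2, 0.5, -0.4]
gripper_width: 91.1
gripper_force: 0.0
pos [ 422.5 -236.   269.5] rot [-1.80e+02 -1.00e-01  9.85e+01] tool shift [-1.9 -0.8 -0.5] yaw turn about tool z 0.0
```

View pics/w8.png

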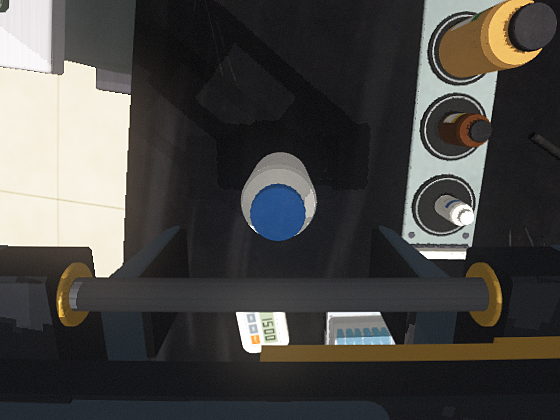

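The blue cap is centred at about (278,212).

Run:
```python
from h import *
cm=cam("wrist"); im=cv2.imread("pics/w8.png"); m=cv2.inRange(cv2.cvtColor(im,cv2.COLOR_BGR2HSV),(95,120,50),(125,255,255))[150:245,220:330]
k=max(cv2.findContours(m,0,2)[0],key=cv2.contourArea); e=cv2.fitEllipse(k); print(e)
P=ray(cm,e[0][0]+220,e[0][1]+150,165); print(P); togo(P[0],P[1],102,98.5)
```

```text
((57.56260299682617, 62.196693420410156), (54.11313247680664, 56.514041900634766), 2.2193245887756348)
[ 421.96453374 -237.65304918  165.        ]
pos [ 422.6 -236.   269.7] rot [-1.80e+02 -1.00e-01  9.85e+01] tool shift [ -1.7  -0.8 167.7] yaw turn about tool z 0.0
```

```bash
python3 -m crank '-1 -1.5 -0.8 30 0 0 0;-1 0 0 45 0 0 0;-1 0 0 40 0 0 0;-1 0 0 30 0 0 0;-1 0 0 15 0 0 0;-1 0 0 7 0 0 0;-0.7 0 0 0 0 0 0;-0.6 0 0 0 0 0 0;-0.5 0 0 0 0 0 0;-0.3 0 0 0 0 0 0' 25;  python3 -m crank '1 0 0 0 0 0 0;1 0 0 0 0 0 0;1 0 0 0 0 0 0;1 0 0 0 0 0 0' 25; python3 -c "
from h import *
togo(585.5,22.5,220,98.5)"
```

```text
time_s: 24.95
ee_pos: [421.9, -238.6, 103.8]
ee_rot: [179.9, 0.1, 98.4]
force: [0.9, 0.4, 1.8]
gripper_width: 64.8
gripper_force: 25.0
time_s: 25.45
ee_pos: [421.9, -238.6, 103.8]
ee_rot: [179.9, 0.0, 98.5]
force: [0.9, -0.2, 5.3]
gripper_width: 65.0
gripper_force: 25.0
pos [ 421.9 -238.6  103.8] rot [179.9   0.   98.5] tool shift [ 234.1  200.3 -116.1] yaw turn about tool z -0.0
```

```bash
python3 -m crank '1 0 0 -15 0 0 0;1 0 0 -40 0 0 0;1 0 0 -50 0 0 0;1 0 0 -40 0 0 0;1 20 17 -5 0 0 0;1 40 34 0 0 0 0;1 45 38 0 0 0 0;1 45 38 0 0 0 0;1 45 38 0 0 0 0;1 29.1 27 0 0 0 0';  python3 -m crank '1 10 9 0 0 0 0;1 0 0 0 0 0 0;1 0 0 20 0 0 0;1 0 0 45 0 0 0;1 0 0 35 0 0 0;1 0 0 20 0 0 0;1 0 0 8 0 0 0;1 0 0 0 0 0 0;1 0 0 0 0 0 0';python3 -c "
from h import *
togo(586.2,22.5,115,98.5);print(env.state()['force'])"
```

```text
time_s: 26.7
ee_pos: [578.1, 13.9, 251.2]
ee_rot: [-179.8, -0.0, 98.6]
force: [0.7, -1.1, -3.5]
gripper_width: 64.8
gripper_force: 24.9
time_s: 27.82
ee_pos: [586.3, 22.4, 126.4]
ee_rot: [179.9, 0.0, 98.4]
force: [0.1, 0.2, -3.1]
gripper_width: 64.8
gripper_force: 24.9
pos [586.3  22.4 126.4] rot [179.9   0.   98.4] tool shift [ 0.1 -0.1 11.4] yaw turn about tool z -0.1
[ 0.08761647  0.23241363 -3.05535768]
```

```bash
python3 -m crank '1 0 0 6 0 0 0;1 0 0 3 0 0 0;1 0 0 1.5 0 0 0;1 0 0 0.5 0 0 0;1 0 0 0 0 0 0';python3 -c "
from h import *
togo(586.2,22.5,115,98.5);print(env.state()['force'])"
```

```text
time_s: 28.45
ee_pos: [585.6, 22.9, 114.8]
ee_rot: [-180.0, -0.0, 98.5]
force: [-2.0, 0.3, 2.3]
gripper_width: 65.1
gripper_force: 24.9
pos [585.6  22.9 114.8] rot [-180.    -0.    98.5] tool shift [-0.5  0.6 -0.2] yaw turn about tool z -0.0
[-1.9884976   0.31467587  2.31300648]
```

In contact; release, rise and back off in −x (tool −y) to clear the view.

```bash
python3 -m crank '-0.6 0 0 0 0 0 0;-0.8 0 0 0 0 0 0;-1 0 0 0 0 0 0;-1 0 0 0 0 0 0;-1 0 0 -25 0 0 0;-1 0 0 -60 0 0 0;-1 0 0 -60 0 0 0;-1 0 -40 0 0 0 0;-1 0 -60 0 0 0 0;-1 0 -60 0 0 0 0';  python3 -m crank '-1 0 0 0 0 0 0;-1 0 0 0 0 0 0'
python3 - <<'E'
from h import *
im=grab_frame("side"); b=grab_frame("scene"); w=grab_frame("wrist")
cv2.imwrite("pics/f.png",np.hstack([cv2.resize(im[130:330,200:400],(400,400)),cv2.resize(b[80:280,180:380],(400,400))]))
E
```

```text
time_s: 29.7
ee_pos: [425.9, -1.0, 259.2]
ee_rot: [180.0, 0.0, 98.5]
force: [-0.1, 0.2, 0.6]
gripper_width: 91.2
gripper_force: 0.0
time_s: 29.95
ee_pos: [428.2, -0.8, 259.9]
ee_rot: [179.9, 0.0, 98.5]
force: [-0.2, 0.7, -0.0]
gripper_width: 91.0
gripper_force: 0.0
```

View pics/f.png

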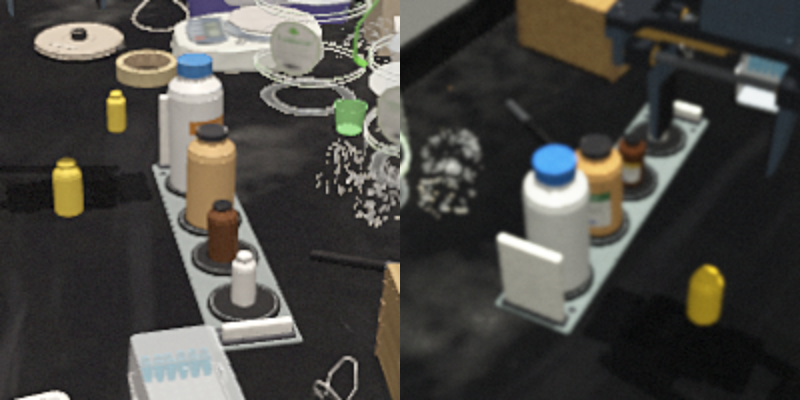

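The side and scene crops show all four bottles upright and centred, with heights stepping down from the tall plate to the low stop. The look-alikes haven't moved and the gripper is clear.

```bash
python3 -c "
from h import *
print(ray(cam('side'),297.5,161.5,176)); print(env.job_done())"
```

```text
[584.91187078   4.76345106 176.        ]
the job is handed in; nothing more can be done
None
```

I set up and handed in the reagent row at about 30 s of 115 s: blue-cap, amber, brown and small white stand upright on pads 1 to 4 from the tall plate down to the low stop. By wrist camera, amber, brown and white are within about 2 mm of pad centre. Blue was released within about 1 mm by arm pose, but a rough side-camera reading taken as I handed in put it about 18 mm off along the row, and I didn't resolve that.

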